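# Calibrate the bench scale: row of check weights, then hold the recessed button

## Task

Calibrate the bench scale: stand the large silver check weight and the medium gold check weight, each on its own marked circle on the pan, so that they make a neat row with the small gold weight already there; leave that small weight and the other things on the table where they are. Then take the orange stylus from its stand by its handle, put its steel tip down through the round hole in the scale's blue panel and press the recessed red button fully down with it. Finish there, with the stylus still gripped and holding the button down; do not let go.

Things in the scene. Friction and masses are not known exactly. Their poses are not given: they have to be found in the camera images.
- scale: Bench scale, fixed, 150 (x) x 245 (y) x 56 mm high. Origin: centre of its underside, on the table; z up; -x is its front. On its +y side a white housing with a fixed aluminium pan (134 x 157 mm, top 56 mm above the table) with three dark circles in a row along the scale's y axis. On its -y side a grey pod with a blue panel on top, 50 mm above the table, with a black display and a round hole.
- ring_500 (a point): Centre of the largest marked circle (52 mm across) on the pan, at the pan's top surface: the place of the large silver weight. At (0, +88, 56) mm in the scale's frame; the circle farthest from the blue panel.
- ring_200 (a point): Centre of the middle marked circle (41 mm across) on the pan, at the pan's top surface: the place of the medium gold weight. At (0, +36, 56) mm in the scale's frame.
- ring_100 (a point): Centre of the smallest marked circle (34 mm across), at the pan's top surface, at (0, -12, 56) mm in the scale's frame, nearest the blue panel. The small gold weight stands on it already.
- aperture (a point): Centre of the mouth of the round hole (15 mm across, vertical, straight) in the blue panel, level with the panel's surface, at (+15, -90, 50) mm in the scale's frame. The red button lies 20 mm down in it.
- button_top (a point): Centre of the top of the red button (11 mm across) at the bottom of the hole; 20 mm below the panel's surface when up, 26 mm when fully down. It springs up again when let go.
- cal_button (a joint): Travel of the recessed red button in m: 0 up, 0.006 fully down (hard stop). Spring: it starts to give at 2 N and takes 5 N at the bottom.
- stylus: Stylus, 120 mm long, 50 g: round steel tip rod, 6 mm thick, 45 mm long, then an orange square handle, 14 x 14 x 75 mm, flats facing the stylus' x and y. Origin: the end of the steel tip; z runs along the axis to the handle. It starts upright in its stand, tip end 10 mm above the table, the handle's lower end resting on the stand's top, all 75 mm of the handle free.
- stylus_grip (a point): Point on the stylus' axis at the middle of the handle, 82.5 mm from the tip's end.
- stylus_stand: Black block, 50 x 50 x 55 mm high on a 60 mm square foot plate, fixed to the table, with an upright 9 mm bore in the middle of its top; holds the stylus, which lifts straight out (tip rod 45 mm deep in the bore). Origin: centre of its underside.
- weight_500: Large silver check weight, 42 mm in diameter, 66 mm high overall, 0.5 kg: a plain cylinder with a narrower knob on top. Loose, upright on the table; origin: centre of its underside, z up. Can be gripped round the body.
- weight_200: Medium gold (brass) check weight, 31 mm in diameter, 49 mm high, 0.2 kg, same shape. Loose, upright on the table; origin: centre of its underside.
- weight_100: Small gold check weight, 24 mm in diameter, 39 mm high, 0.1 kg, already standing on the smallest circle of the pan; leave it there. Origin: centre of its underside.
- indicator: Standing equipment, fixed: white weighing-indicator cabinet, about 300 (x) x 360 (y) x 320 mm high, with a tall lamp column; origin under its centre. It stands at the right (-y) of the work, its front 140 mm before its origin in -x with small controls 20 mm proud, its left side 170 mm from its origin in +y with a latch. Some loose things stand before it and beside it: go round its front left corner.
- tape: Bystander: roll of black tape lying flat, 59 mm across, 19 mm high. Origin: centre of its underside.
- timer: Bystander: white bench timer with a red knob, 62 mm high. Origin: centre of its underside.
- tin_blue: Bystander: blue sample tin, 59 mm across, 56 mm high. Origin: centre of its underside.
- tin_red: Bystander: red sample tin, 55 mm across, 50 mm high. Origin: centre of its underside.
Mind the look-alikes: they are no part of the job. Leave any black look-alike of the weight_200 alone. Of the things that look like the stylus, the smaller one is meant.

How it is judged:
On the way, in this order (a step that is already met when the one before it is completed fails the run):
1. the large silver and the medium gold weight stand on their circles in a row with the small one, let go (horizontal distance between weight_500 and ring_500 below 0.01 m and z of weight_500 in the frame of ring_500 between -0.003 and 0.003 m and angle between each of weight_500, weight_200, weight_100's own z axis and vertical below 0.1 rad and linear speed of each of weight_500, weight_200, weight_100 below 0.02 m/s and horizontal distance between weight_200 and ring_200 below 0.01 m and z of weight_200 in the frame of ring_200 between -0.003 and 0.003 m and horizontal distance between weight_100 and ring_100 below 0.01 m and z of weight_100 in the frame of ring_100 between -0.003 and 0.003 m and contact force between the fingers and weight_500 below 0.1 N and contact force between the fingers and weight_200 below 0.1 N), for 0.3 s.
2. the gripped stylus has been drawn from its stand (height (world z) of stylus above 0.06 m and contact force between the fingers and stylus above 2 N), for 0.1 s.
3. the gripped stylus holds the button down through the hole (value of joint cal_button above 0.0045 m and distance between stylus and button_top below 0.008 m and contact force between the fingers and stylus above 2 N and distance between the grasp point and stylus_grip below 0.05 m), for 0.5 s.
At the end, for the whole second after the job is handed in: The stylus is gripped by its handle (fingers press on it with more than 2 N), its tip is on the button and the button is at least 4.5 of its 6 mm down; all three weights stand upright and still on the pan, each within 10 mm of the centre of its circle, the two placed ones not touched by the fingers (all of step 1 and all of step 3); the arm keeps its last pose, push and grip.
It fails at once if the small weight on the pan is pushed aside (distance of weight_100 from where it was at the start of the episode above 0.012 m).
It fails at once if the tape is disturbed (distance of tape from where it was at the start of the episode above 0.03 m).
It fails at once if the timer is disturbed (distance of timer from where it was at the start of the episode above 0.03 m).
It fails at once if the blue tin is disturbed (distance of tin_blue from where it was at the start of the episode above 0.03 m).
It fails at once if the red tin is disturbed (distance of tin_red from where it was at the start of the episode above 0.03 m).
It also fails if it takes over 72 s, if anything falls off the work surface, if the arm or the gripper's body presses on something with over 40 N, if the wrist force passes 120 N, or if a joint passes its speed limit or range.

## Robot

A 7-joint arm with a two-finger parallel gripper is mounted at the origin on a cart in front of the work surface, level with it; the furniture and walls round the work are solid. World frame = base frame: x ahead of the robot, y to its left, z up, the work surface at z = 0. Lengths are in m, angles in rad, forces in N, time in s.
With the tool pointing down it reaches from about 0.4 to 0.75 m from the base axis. Payload 19.5 kg.
Tool frame: the origin (TCP) lies midway between the tips of the shut fingers; the grasp point (between the pads) lies r.grip_depth behind it (r.grip_depth is the distance from the TCP to the grasp point, in m); z points along the fingers, y is the line along which they close (so a half turn about z gives the same grasp; the last joint's range is limited). The gripper opens to 85 mm and grips with 20 to 120 N. Pads are 22 mm wide; open, the fingers measure 114 mm over their backs; the gripper's body (76 mm by 85 mm) begins 54 mm behind the grasp point. The pads swing forward as they close: fully open they stand 13 mm farther back than shut.
Start: joints at [-1.199, 0.707, -0.028, 1.485, 0.022, 0.951, -0.075], TCP at [0.231, 0.526, 0.231] pointing down, gripper open.
Joint ranges: [-2.71, 2.71], [-0.32, 2.16], [-1.57, 1.52], [0, 2.45], [-1.46, 4.6], [0, 2.02], [-2.83, 2.83]. Speed limits (rad/s): [1.89, 1.89, 2.57, 2.57, 3.01, 3.01, 3.01].

## Interface

Orientations are given as a 3x3 rotation matrix whose columns are the frame's x, y, z axes.
In Python, from plant import r, vision, order, models gives the robot as it stands. The module is installed in compiled form; this text tells all that it offers.
- The arm moves only by the tool step_arm, never from a script. Its argument "motion" is a list that holds one entry, the list of rows, each a list of 7 numbers: the shift along the tool's x, y, z scaled (see below), then the turn, a rotation vector about the tool's x, y, z scaled (see below), then the closure, from 0 (fully open) to 1 (shut). A call has exactly 8 rows; each row shifts and turns the commanded pose from where the row before left it, along the tool's axes as they then stand; what a row does not reach is not made up. The controller multiplies each number of a shift by 4 cm and each number of a turn by 6 degrees. A row lasts 1/12 s, in which the tool goes at most 41.7 mm and 7.16 degrees, less where a joint would pass 70% of its speed; a pose out of reach is approached as far as the arm can. A call with a number of a shift or a turn outside -1 to 1 is refused whole. A call with a gripper value outside its range is refused whole. The fingers move at their own pace and stop on an object; "newtons" is the grip in N (left out, the last holds). Time passes only in rows, so rows that do not move let the fingers close, or fill a call up. It gives the time, the measured TCP pose, the force, the opening and the grip force at its end, in the units of the state.
- r.get_state(): the state, without advancing time (a new reading comes with each control period).
- vision.capture(name): name is "scene" or "top"; returns the picture (384x512x3 uint8, red, green, blue); there is no depth.
- vision.get_calibration(name): a dict with "fx", "fy", "cx", "cy" (pixels), "rvec" (rotation vector, rad) and "tvec" (3), from world to camera coordinates, as OpenCV has them. Camera axes: x right, y down, z forward; pixel columns grow to the right and rows downward; lengths in m; the calibration is good to about 2 mm. A picture is of the moment at which its call begins. get_calibration takes no time and is no camera call.
- order.close_job(): hands the job in; it is judged then, once.
Trained networks look in the newest picture that a camera, given by its name, has taken for a name from the list of things; names that differ only in an ending like _2 or _b are one class to them, and where a whole thing is asked for, a point or a joint stands for the part that bears it (a point fixed in the world has none). Each returns a list of dicts, best first, with "conf" (0 to 1); they miss things now and then, are a little off and sometimes report something else, mostly with a low value. They report only what shows in the picture. A call takes as long as a camera call. They do not tell look-alikes from the thing itself.
- models.regions_of(camera, label): "mask" (384x512 bool, what is visible of it) and "box" ([left, top, right, bottom] in pixels, round what is visible of it).
- models.pinpoint(camera, label): "xy" ([column, row] in pixels: a listed point, or the origin of a listed thing).
The state is a dict: "time": time; "qpos": joint angles; "dq": joint speeds; "joint_efforts": joint torques, N m; "tool_pos": TCP position; "orientation": TCP orientation; "contact_force": force on the tool from outside, world axes, zero at the start; "torque": the same for the moment, N m; "opening": finger opening in m; "grip_force": force on a finger pad.
Only numpy, scipy, OpenCV 4.12 (cv2) and the standard library are available. Lean on these libraries where they do the work, as an engineer would, in place of code of your own. Each camera call takes 0.05 s, during which the arm holds its last target. There are 200 camera calls.

## Working session

There is one attempt and no reset: what is moved stays moved. The work goes in short steps, Python scripts to look and compute and a tool call to move; the robot and the scene stay as the last step left them, time stands still between calls to the robot, and variables do not carry over. Pictures are saved under pics/ and viewed, at most 10 in all, crops included, and the job is handed in when it is done.

Besides the shell and the picture viewer there is one more tool, called after "Call:" in YAML: its name, and indented under it one key for each argument. step_arm: Moves the arm, as the interface text tells. Shifts and turns lie within -1 to 1; 1 stands for 4 cm of shift or 6 degrees of turn. Its arguments: {"type":"object","properties":{"motion":{"type":"array"},"newtons":{"type":"number"}},"required":["motion"]}

```bash
mkdir -p pics
cat > h.py <<'E'
import numpy as np, cv2
from plant import r, vision, order, models
def cal(n):
    c=vision.get_calibration(n); K=np.array([[c['fx'],0,c['cx']],[0,c['fy'],c['cy']],[0,0,1]]);
    return K,cv2.Rodrigues(np.array(c['rvec'],float))[0],np.array(c['tvec'],float).ravel()
def unproj(n,xy,z):
    K,R,t=cal(n); d=R.T@np.linalg.inv(K)@np.array([xy[0],xy[1],1.]); o=-R.T@t
    return o+d*(z-o[2])/d[2]
def proj(n,p):
    K,R,t=cal(n); q=K@(R@np.array(p,float)+t); return q[:2]/q[2]
E
python3 - <<'E'
from h import *
for n in("scene","top"):
    im=vision.capture(n); cv2.imwrite(f"pics/{n}0.png",im[:,:,::-1])
    K,R,t=cal(n); print(n,-R.T@t,R[2],K[0,0])
    for l in "weight_500 weight_200 weight_100 stylus stylus_grip aperture ring_500 ring_200 ring_100 stylus_stand scale tape timer tin_blue tin_red indicator".split():
        print(l,[(np.round(d['xy']).astype(int).tolist(),round(d['conf'],2)) for d in models.pinpoint(n,l)][:4])
s=r.get_state(); print(r.grip_depth,s['time'],s['tool_pos'],s['orientation'],s['opening'])
E
```

```text
scene [-0.00349692 -0.99568418  0.74266137] [ 0.38840552  0.78758452 -0.47838455] 492.0953044607365
weight_500 [([278, 226], 0.82), ([283, 293], 0.77), ([291, 314], 0.54), ([241, 183], 0.39)]
weight_200 [([278, 226], 0.82), ([283, 293], 0.77), ([291, 314], 0.54), ([241, 183], 0.39)]
weight_100 [([278, 226], 0.82), ([283, 293], 0.77), ([291, 314], 0.54), ([241, 183], 0.39)]
stylus []
stylus_grip [([229, 217], 0.74), ([265, 234], 0.59)]
aperture [([258, 193], 0.64), ([240, 158], 0.59)]
ring_500 [([227, 168], 0.87), ([244, 180], 0.55)]
ring_200 [([227, 168], 0.87), ([244, 180], 0.55)]
ring_100 [([227, 168], 0.87), ([244, 180], 0.55)]
stylus_stand [([267, 261], 0.63)]
scale [([240, 194], 0.91)]
tape [([202, 219], 0.81)]
timer []
tin_blue [([239, 159], 0.54)]
tin_red [([205, 170], 0.63)]
indicator []
top [0.27603631 0.05654761 1.43846982] [ 0.17810279  0.01746398 -0.9838569 ] 472.3054318829465
weight_500 [([359, 232], 0.57), ([381, 236], 0.45), ([275, 187], 0.43), ([214, 191], 0.42)]
weight_200 [([359, 232], 0.57), ([381, 236], 0.45), ([275, 187], 0.43), ([214, 191], 0.42)]
weight_100 [([359, 232], 0.57), ([381, 236], 0.45), ([275, 187], 0.43), ([214, 191], 0.42)]
stylus [([297, 245], 0.51)]
stylus_grip [([302, 241], 0.58), ([329, 221], 0.56)]
aperture [([327, 226], 0.65), ([240, 183], 0.6)]
ring_500 [([194, 189], 0.8), ([209, 188], 0.76), ([172, 187], 0.71)]
ring_200 [([194, 189], 0.8), ([209, 188], 0.76), ([172, 187], 0.71)]
ring_100 [([194, 189], 0.8), ([209, 188], 0.76), ([172, 187], 0.71)]
stylus_stand [([328, 223], 0.87)]
scale [([211, 193], 0.97), ([212, 187], 0.49), ([177, 189], 0.23)]
tape [([237, 241], 0.61)]
timer [([292, 138], 0.75)]
tin_blue []
tin_red [([137, 202], 0.8)]
indicator []
0.0187 1.7 [0.23118401 0.52646292 0.23127069] [[-9.15595303e-01  4.02101032e-01 -3.91880665e-05]
 [ 4.02101034e-01  9.15595301e-01 -5.25081609e-05]
 [ 1.47668239e-05 -6.38337876e-05 -9.99999998e-01]] 0.0852568280744469
```

View pictures.

Run:
```python
from h import *
a=cv2.imread("pics/top0.png")[100:300,90:430]; cv2.imwrite("pics/top0c.png",cv2.resize(a,None,fx=2.3,fy=2.3,interpolation=cv2.INTER_CUBIC))
a=cv2.imread("pics/scene0.png")[130:350,150:350]; cv2.imwrite("pics/scene0c.png",cv2.resize(a,None,fx=2.7,fy=2.7,interpolation=cv2.INTER_CUBIC))
```

```text
(no output)
```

View pics/top0c.png

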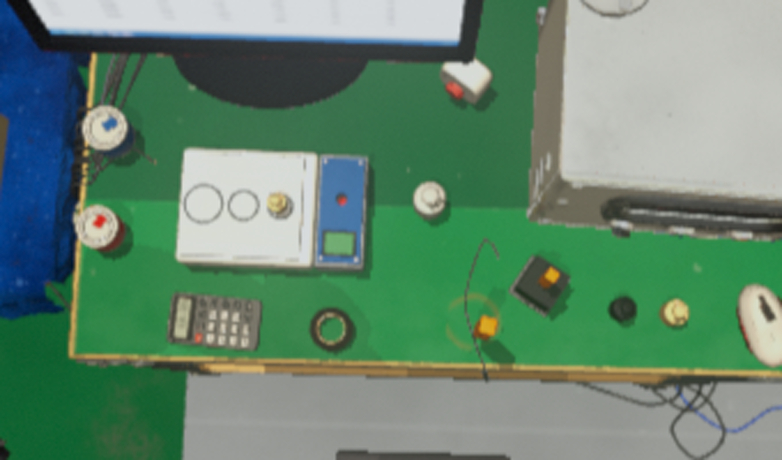

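View pics/scene0c.png

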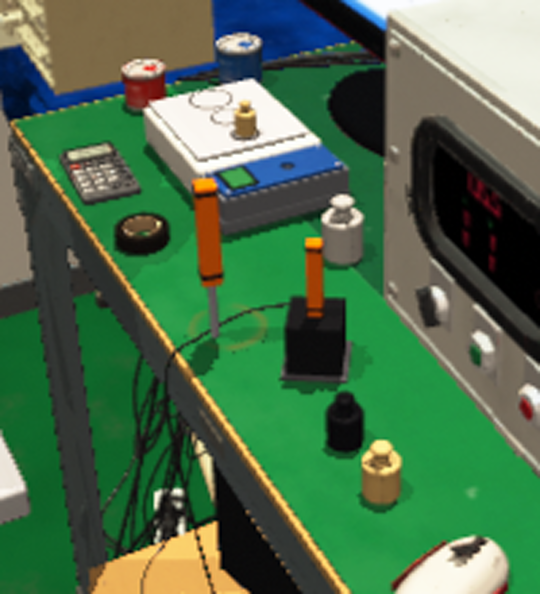

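View pics/scene0.png

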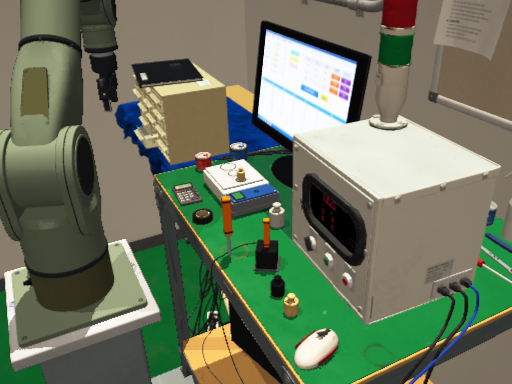

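View pics/top0.png

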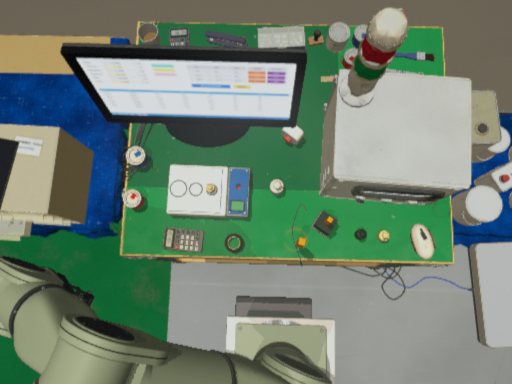

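Run:
```python
from h import *
from scipy.optimize import least_squares
def tri(pt,ps):
    f=lambda p:np.r_[proj("top",p)-pt,proj("scene",p)-ps]
    s=least_squares(f,[.5,0,.05]); return s.x.round(4),s.fun.round(1)
for n,pt,ps,z in [("w500",(275,187),(278,226),0),("w200",(381,236),(291,314),0),("black",(359,232),(283,293),0),("grip",(329,221),(265,234),.0925),("w100",(214,191),(241,183),.056),("big",(302,241),(229,217),.1),("tape",(237,241),(202,219),0),("ap",(240,183),(258,193),.05)]:
    print(n,unproj("top",pt,z).round(3)[:2],unproj("scene",ps,z).round(3)[:2],tri(pt,ps))
# region mask-based
for l in ["weight_500","stylus","scale","stylus_stand"]:
  for c in("top","scene"):
    for d in models.regions_of(c,l)[:4]:
        v,u=np.nonzero(d['mask']); print(l,c,round(d['conf'],2),np.round(d['box']),u.mean().round(1),v.mean().round(1))
im=vision.capture("top")
# scale geometry in top: corners of pan & rings, hires blue panel mask
hsv=cv2.cvtColor(im,cv2.COLOR_RGB2HSV)
m=cv2.inRange(hsv,(100,90,60),(125,255,255)); m[:150]=0;m[:,:220]=0;m[230:]=0;m[:,265:]=0
cn=max(cv2.findContours(m,0,2)[0],key=cv2.contourArea); print(cv2.minAreaRect(cn))
b=cv2.boxPoints(cv2.minAreaRect(cn)); print([unproj("top",p,.05).round(4)[:2].tolist() for p in b])
g=cv2.cvtColor(im,cv2.COLOR_RGB2GRAY); w=((g>170)*255).astype(np.uint8); w[:158]=0;w[:,:160]=0;w[222:]=0;w[:,228:]=0
cn=max(cv2.findContours(w,0,2)[0],key=cv2.contourArea); q=cv2.minAreaRect(cn);print(q,[unproj("top",p,.056).round(4)[:2].tolist() for p in cv2.boxPoints(q)])
```

```text
w500 [0.541 0.022] [0.536 0.01 ] (array([ 0.5424,  0.0218, -0.0089]), array([-0. ,  0.1,  0.1, -0. ]))
w200 [ 0.398 -0.302] [ 0.395 -0.306] (array([ 0.3975, -0.3025, -0.0039]), array([-0.1,  0.2,  0.2, -0. ]))
black [ 0.408 -0.236] [ 0.413 -0.239] (array([ 0.4117, -0.2371, -0.0014]), array([ 0.4, -1. , -0.8,  0.2]))
grip [ 0.429 -0.132] [ 0.425 -0.131] (array([ 0.427 , -0.1309,  0.0925]), array([-0.3,  0.8,  0.7, -0.1]))
w100 [0.514 0.204] [0.511 0.193] (array([0.5158, 0.205 , 0.0492]), array([ 0. , -0.1, -0.1,  0. ]))
big [ 0.37  -0.055] [ 0.377 -0.031] (array([ 0.3684, -0.0533,  0.1151]), array([-0. ,  0.1,  0.1, -0. ]))
tape [0.372 0.134] [0.365 0.148] (array([0.3659, 0.1352, 0.0073]), array([-0.6,  1.8,  1.7, -0.3]))
ap [0.542 0.128] [0.532 0.123] (array([0.539 , 0.1295, 0.0459]), array([-0.4,  1.1,  1.1, -0.2]))
weight_500 top 0.68 [376. 229. 392. 244.] 382.7 235.9
weight_500 top 0.64 [207. 184. 215. 195.] 210.0 188.6
weight_500 top 0.62 [270. 179. 283. 195.] 276.0 187.3
weight_500 top 0.51 [354. 230. 365. 238.] 360.4 234.5
weight_500 scene 0.83 [283. 292. 296. 317.] 290.7 304.5
[... 237 characters left out ...]
[221. 196. 232. 253.] 226.7 219.8
stylus scene 0.55 [280. 292. 296. 318.] 290.1 305.0
stylus scene 0.5 [262. 215. 273. 247.] 265.7 231.9
scale top 0.97 [169. 164. 251. 220.] 208.1 191.6
scale scene 0.62 [203. 160. 280. 217.] 240.3 186.8
stylus_stand top 0.67 [312. 213. 339. 237.] 324.1 224.3
stylus_stand scene 0.88 [254. 239. 281. 271.] 266.6 257.0
((237.86659240722656, 189.6683349609375), (18.377044677734375, 41.89765930175781), 2.862405300140381)
[[0.4588, 0.1621], [0.586, 0.1605], [0.5844, 0.1051], [0.4574, 0.1076]]
((196.89108276367188, 189.55918884277344), (59.01042175292969, 49.125755310058594), 2.436648368835449) [[0.4455, 0.3425], [0.5942, 0.3451], [0.5907, 0.1672], [0.4424, 0.1679]]
```

Run:
```python
from h import *
from scipy.ndimage import map_coordinates
from scipy.optimize import minimize
G={}
for n in("top","scene"):
    G[n]=cv2.cvtColor(cv2.imread(f"pics/{n}0.png"),cv2.COLOR_BGR2GRAY).astype(float)
th=np.linspace(0,2*np.pi,120,endpoint=False)
def samp(n,P):
    K,R,t=cal(n); q=(R@P.T).T+t; q=q@K.T; uv=q[:,:2]/q[:,2:]
    return map_coordinates(G[n],[uv[:,1],uv[:,0]],order=1)
def circ(c,rad): return np.c_[c[0]+rad*np.cos(th),c[1]+rad*np.sin(th),0*th+.056]
def pose(p,q): c,s=np.cos(p[2]),np.sin(p[2]); return np.array([p[0]+c*q[0]-s*q[1],p[1]+s*q[0]+c*q[1]])
def cost(p,n):
    v=0
    for q,rad in(((0,.088),.026),((0,.036),.0205)):
        for dr in(-.001,0):v+=samp(n,circ(pose(p,q),rad+dr)).mean()
    return v
for n in("top","scene"):
    best=None
    for x in np.arange(.50,.545,.0015):
        for y in np.arange(.20,.245,.0015):
            for a in(-.05,-.025,0,.025,.05):
                v=cost((x,y,a),n)
                if best is None or v<best[0]:best=(v,x,y,a)
    s=minimize(cost,best[1:],args=(n,),method="Nelder-Mead",options=dict(initial_simplex=[np.add(best[1:],d) for d in((0,0,0),(.001,0,0),(0,.001,0),(0,0,.02))]))
    print(n,best,s.x.round(4),s.fun,"ap",pose(s.x,(.015,-.09)).round(4))
im=cv2.imread("pics/top0.png"); hsv=cv2.cvtColor(im,cv2.COLOR_BGR2HSV)
m=((hsv[...,0]<10)|(hsv[...,0]>165))&(hsv[...,1]>90); sub=np.zeros_like(m); sub[178:196,230:250]=m[178:196,230:250]
v,u=np.nonzero(sub); print("red",len(u),u.mean(),v.mean(),unproj("top",(u.mean(),v.mean()),.03).round(4))
# orange blobs & their orientation
for n,bx in(("top",(318,210,342,232)),("scene",(255,210,280,252))):
    im=cv2.imread(f"pics/{n}0.png"); hsv=cv2.cvtColor(im,cv2.COLOR_BGR2HSV)
    m=cv2.inRange(hsv,(5,150,120),(25,255,255)); k=np.zeros_like(m); k[bx[1]:bx[3],bx[0]:bx[2]]=m[bx[1]:bx[3],bx[0]:bx[2]]
    v,u=np.nonzero(k); print(n,"stylus",len(u),u.mean(),v.mean(),u.min(),u.max(),v.min(),v.max())
    if n=="scene": print("top end ~",np.c_[u,v][v<v.min()+2].mean(0),"bottom",np.c_[u,v][v>v.max()-2].mean(0))
    else:
        k=np.where(hsv[...,2]<90,255,0).astype(np.uint8); b=np.zeros_like(k); b[208:242,308:345]=k[208:242,308:345]; 
        cn=max(cv2.findContours(b,0,2)[0],key=cv2.contourArea); q=cv2.minAreaRect(cn); print("stand",q,[unproj("top",p,.03).round(3)[:2].tolist() for p in cv2.boxPoints(q)])
for p in [(.427,-.131,.13),(.427,-.131,.055)]: print(proj("top",p),proj("scene",p))
im=cv2.imread("pics/top0.png")[205:245,305:345]; a=cv2.resize(im,(560,560),interpolation=cv2.INTER_CUBIC); cv2.imwrite("pics/st.png",a)
```

```text
Traceback (most recent call last):
  File "h.py", line 4, in cal
    c=vision.get_calibration(n); K=np.array([[c['fx'],0,c['cx']],[0,c['fy'],c['cy']],[0,0,1]]);
ValueError: time passes only in moves, steps and waits
```

```bash
sed -i 's/^def cal/import functools\n@functools.lru_cache(None)\ndef cal/' h.py
cat > fit.py <<'E'
from h import *
from scipy.ndimage import map_coordinates
from scipy.optimize import minimize
G={}
for n in("top","scene"):
    G[n]=cv2.cvtColor(cv2.imread(f"pics/{n}0.png"),cv2.COLOR_BGR2GRAY).astype(float)
th=np.linspace(0,2*np.pi,120,endpoint=False)
def samp(n,P):
    K,R,t=cal(n); q=(R@P.T).T+t; q=q@K.T; uv=q[:,:2]/q[:,2:]
    return map_coordinates(G[n],[uv[:,1],uv[:,0]],order=1)
def circ(c,rad): return np.c_[c[0]+rad*np.cos(th),c[1]+rad*np.sin(th),0*th+.056]
def pose(p,q): c,s=np.cos(p[2]),np.sin(p[2]); return np.array([p[0]+c*q[0]-s*q[1],p[1]+s*q[0]+c*q[1]])
def cost(p,n):
    v=0
    for q,rad in(((0,.088),.026),((0,.036),.0205)):
        for dr in(-.001,0):v+=samp(n,circ(pose(p,q),rad+dr)).mean()
    return v
for n in("top","scene"):
    best=None
    for x in np.arange(.50,.545,.0015):
        for y in np.arange(.20,.245,.0015):
            for a in(-.05,-.025,0,.025,.05):
                v=cost((x,y,a),n)
                if best is None or v<best[0]:best=(v,x,y,a)
    s=minimize(cost,best[1:],args=(n,),method="Nelder-Mead",options=dict(initial_simplex=[np.add(best[1:],d) for d in((0,0,0),(.001,0,0),(0,.001,0),(0,0,.02))]))
    print(n,best,s.x.round(4),s.fun,"ap",pose(s.x,(.015,-.09)).round(4))
im=cv2.imread("pics/top0.png"); hsv=cv2.cvtColor(im,cv2.COLOR_BGR2HSV)
m=((hsv[...,0]<10)|(hsv[...,0]>165))&(hsv[...,1]>90); sub=np.zeros_like(m); sub[178:196,230:250]=m[178:196,230:250]
v,u=np.nonzero(sub); print("red",len(u),u.mean(),v.mean(),unproj("top",(u.mean(),v.mean()),.03).round(4))
for n,bx in(("top",(318,210,342,232)),("scene",(255,210,280,252))):
    im=cv2.imread(f"pics/{n}0.png"); hsv=cv2.cvtColor(im,cv2.COLOR_BGR2HSV)
    m=cv2.inRange(hsv,(5,150,120),(25,255,255)); k=np.zeros_like(m); k[bx[1]:bx[3],bx[0]:bx[2]]=m[bx[1]:bx[3],bx[0]:bx[2]]
    v,u=np.nonzero(k); print(n,"stylus",len(u),u.mean(),v.mean(),u.min(),u.max(),v.min(),v.max())
    if n=="scene": print("top end ~",np.c_[u,v][v<v.min()+2].mean(0),"bottom",np.c_[u,v][v>v.max()-2].mean(0))
    else:
        k=np.where(hsv[...,2]<90,255,0).astype(np.uint8); b=np.zeros_like(k); b[208:242,308:345]=k[208:242,308:345]; 
        cn=max(cv2.findContours(b,0,2)[0],key=cv2.contourArea); q=cv2.minAreaRect(cn); print("stand",q,[unproj("top",p,.03).round(3)[:2].tolist() for p in cv2.boxPoints(q)])
for p in [(.427,-.131,.13),(.427,-.131,.055)]: print(proj("top",p),proj("scene",p))
im=cv2.imread("pics/top0.png")[205:245,305:345]; a=cv2.resize(im,(560,560),interpolation=cv2.INTER_CUBIC); cv2.imwrite("pics/st.png",a)
E
python3 fit.py
```

```text
top (np.float64(704.732638987468), np.float64(0.5179999999999993), np.float64(0.22400000000000003), -0.025) [ 0.519   0.2241 -0.0174] 703.0182714082798 ap [0.5325 0.1338]
scene (np.float64(745.3929666812403), np.float64(0.5239999999999991), np.float64(0.23150000000000004), 0.025) [0.5237 0.2312 0.018 ] 744.7924257279858 ap [0.5403 0.1415]
red 9 238.33333333333334 186.88888888888889 [0.5333 0.1338 0.03  ]
top stylus 37 329.18918918918916 219.40540540540542 325 332 216 222
stand ((325.1153564453125, 223.57688903808594), (18.582456588745117, 19.137157440185547), 33.6900634765625) [[0.419, -0.09], [0.468, -0.122], [0.438, -0.168], [0.389, -0.136]]
scene stylus 139 265.7841726618705 230.98561151079136 263 269 218 246
top end ~ [265.76923077 218.53846154] bottom [266. 246.]
[330.61607216 220.27500829] [265.31098732 220.40705076]
[326.94651985 223.12284043] [266.04793542 246.93082472]
```

View pics/st.png

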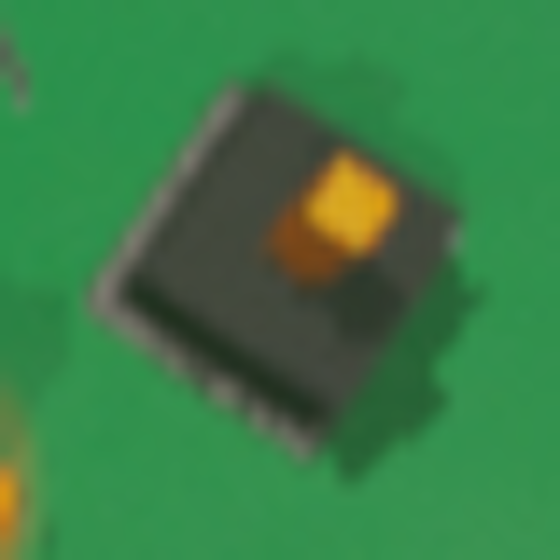

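```bash
cat > plan.py <<'E'
import sys
from h import *
# plan.py x y z closing-axis-yaw(deg) nrows : suggested rows (tool units)
x,y,z,yaw,n=map(float,sys.argv[1:6]); n=int(n)
s=r.get_state(); p=np.array(s['tool_pos']); R=np.array(s['orientation'])
a0=np.degrees(np.arctan2(R[1,1],R[0,1])); da=(yaw-a0+180)%360-180
d=(np.array([x,y,z])-p)/n
print("t",round(s['time'],2),"p",p.round(4),"yaw",round(a0,1),"tilt",R[:,2].round(3),"da",round(da,1),"d",(d*1000).round(1))
for i in range(n):
    a=np.radians(a0+da*i/n); Y=np.array([np.cos(a),np.sin(a),0]); Z=np.array([0,0,-1.]); X=np.cross(Y,Z)
    print([round(float(v),2) for v in (d@X/.04,d@Y/.04,d@Z/.04)],"rz",round(-da/n/6,2))
E
python3 - <<'E'
from h import *
for n,p,z in(("w500",(276,187.3),.033),("w200",(382.7,235.9),.025),("w100",(210,188.6),.075),("black",(360.4,234.5),.025),("sty",(329.68,218.96),.13)): print(n,unproj("top",p,z).round(4))
print("ind front",unproj("top",(340,203),0).round(3))
print(proj("scene",(.541,.022,0)),proj("scene",(.5188,.2121,.075)),proj("scene",(.5325,.1338,.05)))
E
python3 plan.py .54 .022 .17 0 16
```

```text
w500 [0.5342 0.0197 0.033 ]
w200 [ 0.3963 -0.3006  0.025 ]
w100 [0.518  0.2144 0.075 ]
black [ 0.3988 -0.2345  0.025 ]
sty [ 0.4306 -0.1284  0.13  ]
ind front [ 0.496 -0.178  0.   ]
[277.57688862 223.38814009] [240.39524814 174.22455868] [256.38553052 191.44844615]
t 2.15 p [0.2312 0.5264 0.2313] yaw 66.3 tilt [-0. -0. -1.] da -66.3 d [ 19.3 -31.5  -3.8]
[-0.76, -0.53, 0.1] rz 0.69
[-0.79, -0.47, 0.1] rz 0.69
[-0.83, -0.41, 0.1] rz 0.69
[-0.85, -0.35, 0.1] rz 0.69
[-0.88, -0.29, 0.1] rz 0.69
[-0.9, -0.23, 0.1] rz 0.69
[-0.91, -0.16, 0.1] rz 0.69
[-0.92, -0.09, 0.1] rz 0.69
[-0.92, -0.03, 0.1] rz 0.69
[-0.92, 0.04, 0.1] rz 0.69
[-0.92, 0.11, 0.1] rz 0.69
[-0.91, 0.17, 0.1] rz 0.69
[-0.89, 0.24, 0.1] rz 0.69
[-0.87, 0.3, 0.1] rz 0.69
[-0.85, 0.36, 0.1] rz 0.69
[-0.82, 0.42, 0.1] rz 0.69
```

Candidates: the silver weight is the only silver one, top (276,187). For the medium gold weight there is gold at (383,236), a black look-alike at (360,234) and the small one on the pan at (210,188); I choose (383,236). For the stylus, the small one is in the black stand at (329,219) and a larger look-alike at (302,241); I choose the one in the stand. The close crop confirms it.

Call:
step_arm:
  motion:
    - [[-0.76,-0.53,0.1,0,0,0.69,0],[-0.79,-0.47,0.1,0,0,0.69,0],[-0.83,-0.41,0.1,0,0,0.69,0],[-0.85,-0.35,0.1,0,0,0.69,0],[-0.88,-0.29,0.1,0,0,0.69,0],[-0.9,-0.23,0.1,0,0,0.69,0],[-0.91,-0.16,0.1,0,0,0.69,0],[-0.92,-0.09,0.1,0,0,0.69,0]]

```text
time: 2.82
tool_pos: [0.3864, 0.2727, 0.1993]
orientation: [[-0.544, 0.839, 0.0], [0.839, 0.544, 0.0], [-0.0, 0.0, -1.0]]
contact_force: [0.2, 0.2, -0.2]
opening: 0.0853
grip_force: 0.0
```

Call:
step_arm:
  motion:
    - [[-0.92,-0.03,0.1,0,0,0.69,0],[-0.92,0.04,0.1,0,0,0.69,0],[-0.92,0.11,0.1,0,0,0.69,0],[-0.91,0.17,0.1,0,0,0.69,0],[-0.89,0.24,0.1,0,0,0.69,0],[-0.87,0.3,0.1,0,0,0.69,0],[-0.85,0.36,0.1,0,0,0.69,0],[-0.82,0.42,0.1,0,0,0.69,0]]

```text
time: 3.48
tool_pos: [0.5405, 0.0206, 0.1672]
orientation: [[0.003, 1.0, 0.0], [1.0, -0.003, 0.0], [0.0, 0.0, -1.0]]
contact_force: [0.4, 0.1, 0.3]
opening: 0.0852
grip_force: 0.0
```

```bash
python3 - <<'E'
from h import *
ims=[]
for n,b in(("top",(230,140,330,240)),("scene",(210,100,350,240))):
    im=vision.capture(n)[:,:,::-1]; cv2.imwrite(f"pics/{n}1.png",im)
    ims.append(cv2.resize(im[b[1]:b[3],b[0]:b[2]],(400,400),interpolation=cv2.INTER_CUBIC))
    for z in(0,.02,.17): print(n,z,proj(n,(.54,.022,z)).round(1))
cv2.imwrite("pics/m1.png",np.hstack(ims))
E
python3 plan.py .5365 .021 .009 0 6
```

```text
top 0 [275.  187.4]
top 0.02 [275.1 186.2]
top 0.17 [276.7 176.2]
scene 0 [277.3 223.5]
scene 0.02 [277.2 217.4]
scene 0.17 [276.5 168.7]
t 3.58 p [0.5414 0.0169 0.1667] yaw -0.5 tilt [ 0.001 -0.003 -1.   ] da 0.5 d [ -0.8   0.7 -26.3]
[0.02, -0.02, 0.66] rz -0.01
[0.02, -0.02, 0.66] rz -0.01
[0.02, -0.02, 0.66] rz -0.01
[0.02, -0.02, 0.66] rz -0.01
[0.02, -0.02, 0.66] rz -0.01
[0.02, -0.02, 0.66] rz -0.01
```

View pics/m1.png

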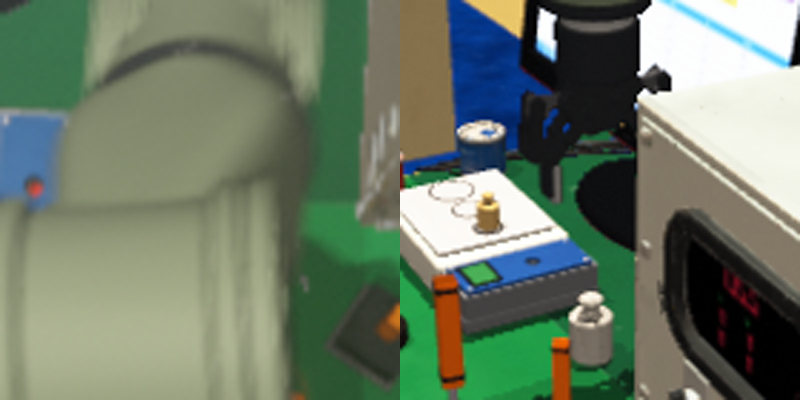

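Call:
step_arm:
  motion:
    - [[0,-0.07,0.6,0,0,0,0],[0,0,0.6,0,0,0,0],[0,0,0.6,0,0,0,0],[0,0,0.5,0,0,0,0],[0,0,0.2,0,0,0,0],[0,0,0,0,0,0,0],[0,0,0,0,0,0,0],[0,0,0,0,0,0,0]]

```text
time: 4.25
tool_pos: [0.5375, 0.0225, 0.0685]
orientation: [[-0.001, 1.0, 0.002], [1.0, 0.001, -0.0], [-0.0, 0.002, -1.0]]
contact_force: [0.1, 0.1, 0.3]
opening: 0.0855
grip_force: 0.0
```

```bash
python3 plan.py .537 .021 .004 0 2
python3 - <<'E'
from h import *
im=vision.capture("scene")[:,:,::-1]; cv2.imwrite("pics/s2.png",im)
cv2.imwrite("pics/m2.png",cv2.resize(im[130:250,220:340],(480,480),interpolation=cv2.INTER_CUBIC))
E
```

```text
t 4.25 p [0.5375 0.0225 0.0685] yaw 0.1 tilt [ 0.002 -0.    -1.   ] da -0.1 d [ -0.3  -0.7 -32.2]
[-0.02, -0.01, 0.81] rz 0.0
[-0.02, -0.01, 0.81] rz 0.0
```

View pics/m2.png

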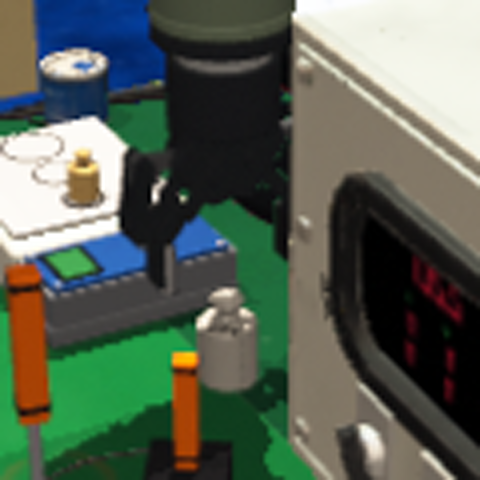

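Call:
step_arm:
  motion:
    - [[0,0,0.6,0,0,0,0],[0,0,0.6,0,0,0,0],[0,0,0.4,0,0,0,0],[0,0,0,0,0,0,0],[0,0,0,0,0,0,0],[0,0,0,0,0,0,1],[0,0,0,0,0,0,1],[0,0,0,0,0,0,1]]
  newtons: 40

```text
time: 4.97
tool_pos: [0.5375, 0.0225, 0.0044]
orientation: [[-0.001, 1.0, 0.001], [1.0, 0.001, 0.0], [0.0, 0.001, -1.0]]
contact_force: [-0.1, -0.1, -0.0]
opening: 0.0517
grip_force: 0.0
```

Call:
step_arm:
  motion:
    - [[0,0,0,0,0,0,1],[0,0,0,0,0,0,1],[0,0,0,0,0,0,1],[0,0,0,0,0,0,1],[0,0,0,0,0,0,1],[0,0,0,0,0,0,1],[0,0,0,0,0,0,1],[0,0,0,0,0,0,1]]

```text
time: 5.63
tool_pos: [0.5372, 0.0225, 0.0042]
orientation: [[-0.001, 1.0, 0.001], [1.0, 0.001, 0.0], [0.0, 0.001, -1.0]]
contact_force: [-1.7, 0.0, 13.9]
opening: 0.041
grip_force: 38.8
```

Call:
step_arm:
  motion:
    - [[0,0,-0.3,0,0,0,1],[0,0,-0.7,0,0,0,1],[0,0,-0.8,0,0,0,1],[0,0,-0.8,0,0,0,1],[0,0,-0.6,0,0,0,1],[0,0,-0.3,0,0,0,1],[0.3,0,0,0,0,0,1],[0.6,0,0,0,0,0,1]]

```text
time: 6.3
tool_pos: [0.5371, 0.0567, 0.1445]
orientation: [[0.003, 1.0, 0.001], [1.0, -0.003, -0.001], [-0.001, 0.001, -1.0]]
contact_force: [1.1, -0.5, -4.5]
opening: 0.0408
grip_force: 42.0
```

Call:
step_arm:
  motion:
    - [[0.8,-0.05,0,0,0,0,1],[0.9,-0.06,0,0,0,0,1],[0.9,-0.06,0,0,0,0,1],[0.9,-0.06,0,0,0,0,1],[0.9,-0.06,0,0,0,0,1],[0.8,-0.06,0,0,0,0,1],[0.6,0,0,0,0,0,1],[0.3,0,0,0,0,0,1]]

```text
time: 6.97
tool_pos: [0.521, 0.3066, 0.1429]
orientation: [[-0.005, 1.0, -0.001], [1.0, 0.005, 0.001], [0.001, -0.001, -1.0]]
contact_force: [-0.5, 0.9, -5.0]
opening: 0.0411
grip_force: 42.0
```

```bash
python3 plan.py .5205 .312 .062 -1 4
python3 - <<'E'
from h import *
ims=[]
for n,b in(("top",(140,130,260,250)),("scene",(180,90,300,210))):
    im=vision.capture(n)[:,:,::-1]; cv2.imwrite(f"pics/{n}3.png",im)
    ims.append(cv2.resize(im[b[1]:b[3],b[0]:b[2]],(400,400),interpolation=cv2.INTER_CUBIC))
cv2.imwrite("pics/m3.png",np.hstack(ims))
s=r.get_state(); p=np.array(s['tool_pos']); print(s['opening'],[proj(n,p-[0,0,.004]).round(1) for n in("top","scene")])
for l in models.regions_of("scene","weight_500")[:4]: print(np.round(l['box']),round(l['conf'],2))
E
```

```text
t 6.97 p [0.521  0.3066 0.1429] yaw 0.3 tilt [-0.001  0.001 -1.   ] da -1.3 d [ -0.1   1.4 -20.2]
[0.03, -0.0, 0.51] rz 0.05
[0.03, -0.0, 0.51] rz 0.05
[0.03, -0.0, 0.51] rz 0.05
[0.03, -0.0, 0.51] rz 0.05
0.040931699680612485 [array([175.5, 182.6]), array([227.6, 143.7])]
[220. 125. 232. 149.] 0.63
[235. 168. 242. 180.] 0.55
[272. 275. 282. 298.] 0.54
```

View pics/m3.png

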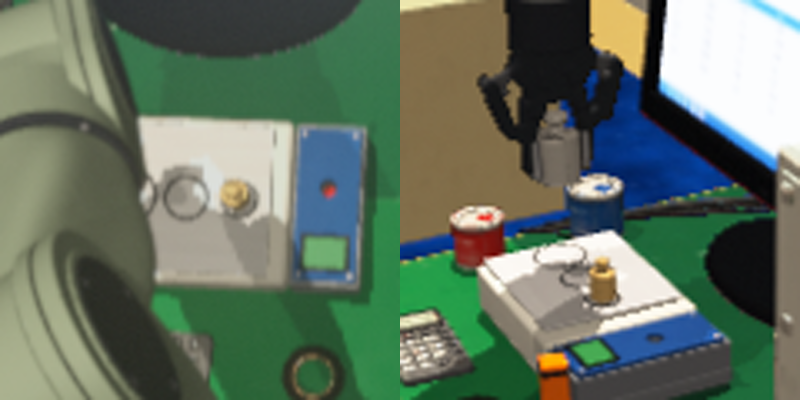

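Call:
step_arm:
  motion:
    - [[0.1,0,0.3,0,0,0.1,1],[0,0,0.5,0,0,0.1,1],[0,0,0.5,0,0,0,1],[0,0,0.4,0,0,0,1],[0,0,0.15,0,0,0,1],[0,0,0.1,0,0,0,1],[0,0,0,0,0,0,1],[0,0,0,0,0,0,1]]

```text
time: 7.78
tool_pos: [0.5231, 0.3063, 0.0658]
orientation: [[0.021, 1.0, 0.001], [1.0, -0.021, 0.0], [0.0, 0.001, -1.0]]
contact_force: [-0.8, -0.1, -3.4]
opening: 0.0408
grip_force: 41.9
```

```bash
python3 plan.py .5205 .312 .061 -1 1
python3 - <<'E'
from h import *
im=vision.capture("scene")[:,:,::-1]; cv2.imwrite("pics/scene4.png",im)
E
```

```text
t 7.78 p [0.5231 0.3063 0.0658] yaw -1.2 tilt [ 0.001  0.    -1.   ] da 0.2 d [-2.6  5.7 -4.8]
[0.14, -0.07, 0.12] rz -0.03
```

Call:
step_arm:
  motion:
    - [[0.15,-0.06,0,0,0,0,1],[0,0,0,0,0,0,1],[0,0,0.04,0,0,0,1],[0,0,0.04,0,0,0,1],[0,0,0.04,0,0,0,1],[0,0,0.03,0,0,0,1],[0,0,0,0,0,0,1],[0,0,0,0,0,0,1]]

```text
time: 8.5
tool_pos: [0.5205, 0.3124, 0.0602]
orientation: [[0.02, 1.0, 0.0], [1.0, -0.02, 0.0], [0.0, 0.0, -1.0]]
contact_force: [-5.8, -2.6, 17.1]
opening: 0.0409
grip_force: 43.8
```

Call:
step_arm:
  motion:
    - [[0,0,-0.02,0,0,0,1],[0,0,0,0,0,0,0.3],[0,0,0,0,0,0,0],[0,0,0,0,0,0,0],[0,0,0,0,0,0,0],[0,0,0,0,0,0,0],[0,0,-0.3,0,0,0,0],[0,0,-0.6,0,0,0,0]]

```text
time: 9.17
tool_pos: [0.5195, 0.3119, 0.0951]
orientation: [[0.02, 1.0, -0.003], [1.0, -0.02, -0.002], [-0.002, -0.003, -1.0]]
contact_force: [-0.1, 1.2, 0.2]
opening: 0.0852
grip_force: 0.0
```

Call:
step_arm:
  motion:
    - [[0,0,-0.8,0,0,0,0],[0,0,-0.9,0,0,0,0],[0,0,-0.8,0,0,0,0],[-0.4,0,-0.3,0,0,0,0],[-0.8,0,0,0,0,0,0],[-0.9,0,0,0,0,0,0],[-0.9,0,0,0,0,0,0],[-0.9,0,0,0,0,0,0]]

```text
time: 9.83
tool_pos: [0.517, 0.1549, 0.2091]
orientation: [[0.02, 1.0, 0.001], [1.0, -0.02, 0.0], [0.0, 0.001, -1.0]]
contact_force: [1.3, -0.1, -0.2]
opening: 0.0854
grip_force: 0.0
```

```bash
python3 - <<'E'
from h import *
n="top"; im=vision.capture(n)[:,:,::-1]; cv2.imwrite(f"pics/top5.png",im)
im2=vision.capture("scene")[:,:,::-1]; cv2.imwrite(f"pics/scene5.png",im2)
for c in("top","scene"):
  for l in models.regions_of(c,"weight_500"):
    v,u=np.nonzero(l['mask']); print(c,np.round(l['box']),round(l['conf'],2),u.mean().round(1),v.mean().round(1))
for c in("top","scene"): print(proj(c,(.5205,.312,.089)),proj(c,(.5205,.312,.056)),proj(c,(.5205,.312,.122)))
E
python3 plan.py .397 -.301 .14 0 12
```

```text
top [377. 232. 388. 240.] 0.69 382.4 236.1
top [164. 165. 249. 213.] 0.57 183.3 185.7
top [168. 179. 184. 197.] 0.49 176.0 186.8
scene [221. 148. 234. 172.] 0.7 228.0 159.5
scene [238. 170. 243. 178.] 0.64 240.3 173.7
scene [283. 293. 297. 317.] 0.62 290.4 304.8
scene [273. 275. 282. 297.] 0.54 277.1 286.3
scene [229. 141. 247. 162.] 0.26 239.4 150.4
[176.08692486 186.09358851] [178.06208072 188.11391594] [174.01628503 183.97559339]
[227.35185215 157.59923544] [227.97989839 167.02980624] [226.7108484  147.97409802]
t 10.03 p [0.5175 0.1559 0.209 ] yaw -1.2 tilt [ 0.001  0.    -1.   ] da 1.2 d [-10.  -38.1  -5.8]
[-0.96, -0.23, 0.14] rz -0.02
[-0.96, -0.23, 0.14] rz -0.02
[-0.96, -0.23, 0.14] rz -0.02
[-0.96, -0.24, 0.14] rz -0.02
[-0.96, -0.24, 0.14] rz -0.02
[-0.96, -0.24, 0.14] rz -0.02
[-0.95, -0.24, 0.14] rz -0.02
[-0.95, -0.24, 0.14] rz -0.02
[-0.95, -0.24, 0.14] rz -0.02
[-0.95, -0.25, 0.14] rz -0.02
[-0.95, -0.25, 0.14] rz -0.02
[-0.95, -0.25, 0.14] rz -0.02
```

Call:
step_arm:
  motion:
    - [[-0.4,-0.4,-0.1,0,0,0,0.4],[-0.65,-0.6,-0.1,0,0,0,0.4],[-0.7,-0.6,-0.1,0,0,0,0.4],[-0.7,-0.5,0,0,0,0,0.4],[-0.7,-0.35,0,0,0,0,0.4],[-0.8,-0.05,0,0,0,0,0.4],[-0.9,-0.05,0,0,0,0,0.4],[-0.9,-0.06,0,0,0,0,0.4]]

```text
time: 10.7
tool_pos: [0.4085, -0.0717, 0.2206]
orientation: [[0.017, 1.0, 0.001], [1.0, -0.017, 0.0], [0.0, 0.001, -1.0]]
contact_force: [1.3, 0.0, -0.7]
opening: 0.0512
grip_force: 0.0
```

Call:
step_arm:
  motion:
    - [[-0.9,-0.06,0,0,0,0,0.4],[-0.9,-0.06,0,0,0,0,0.4],[-0.9,-0.06,0,0,0,0,0.4],[-0.9,-0.06,0,0,0,0,0.4],[-0.9,-0.06,0,0,0,0,0.4],[-0.6,0,0,0,0,0,0.4],[-0.3,0,0,0,0,0,0.4],[0,0,0,0,0,0,0.4]]

```text
time: 11.37
tool_pos: [0.3922, -0.2886, 0.2202]
orientation: [[0.022, 1.0, 0.0], [1.0, -0.022, -0.001], [-0.001, 0.0, -1.0]]
contact_force: [0.1, 0.0, 0.7]
opening: 0.0513
grip_force: 0.0
```

```bash
python3 plan.py .397 -.301 .1 0 4
python3 - <<'E'
from h import *
print(r.get_state()['opening'])
ims=[]
for n,b in(("top",(320,180,440,300)),("scene",(220,200,340,320))):
    im=vision.capture(n)[:,:,::-1]; cv2.imwrite(f"pics/{n}6.png",im)
    ims.append(cv2.resize(im[b[1]:b[3],b[0]:b[2]],(400,400),interpolation=cv2.INTER_CUBIC))
cv2.imwrite("pics/m6.png",np.hstack(ims))
for p in((.397,-.301,0),(.397,-.301,.025)): print([proj(c,p) for c in("top","scene")])
E
```

```text
t 11.37 p [ 0.3922 -0.2886  0.2202] yaw -1.2 tilt [ 0.    -0.001 -1.   ] da 1.2 d [  1.2  -3.1 -30.1]
[-0.08, 0.03, 0.75] rz -0.05
[-0.08, 0.03, 0.75] rz -0.05
[-0.08, 0.03, 0.75] rz -0.05
[-0.08, 0.03, 0.75] rz -0.05
0.05130615274850558
[array([380.73623461, 236.31217176]), array([290.62210847, 312.25662129])]
[array([382.8177985 , 235.65777297]), array([290.63504952, 303.35666401])]
```

View pics/m6.png

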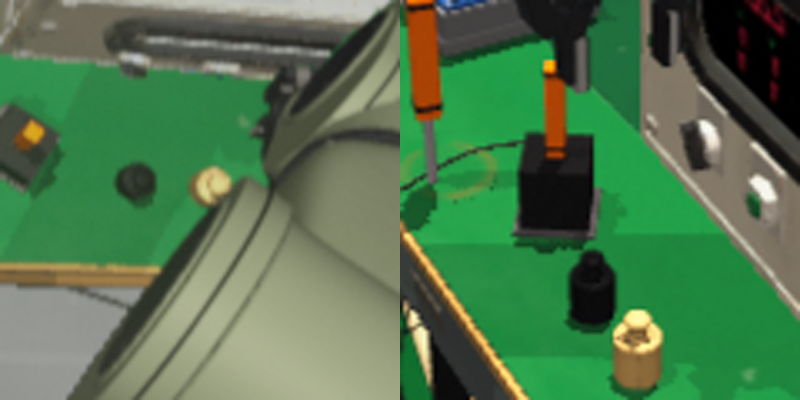

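Call:
step_arm:
  motion:
    - [[-0.15,0.05,0.4,0,0,-0.1,0.4],[-0.16,0.05,0.7,0,0,-0.1,0.4],[0,0,0.8,0,0,0,0.4],[0,0,0.8,0,0,0,0.4],[0,0,0.6,0,0,0,0.4],[0,0,0.2,0,0,0,0.4],[0,0,0,0,0,0,0.4],[0,0,0,0,0,0,0.4]]

```text
time: 12.13
tool_pos: [0.3964, -0.2989, 0.0811]
orientation: [[-0.002, 1.0, 0.0], [1.0, 0.002, -0.0], [-0.0, 0.0, -1.0]]
contact_force: [0.1, -0.2, 0.2]
opening: 0.0513
grip_force: 0.0
```

```bash
python3 plan.py .396 -.301 .003 0 1
```

```text
t 12.13 p [ 0.3964 -0.2989  0.0811] yaw 0.1 tilt [ 0. -0. -1.] da -0.1 d [ -0.4  -2.1 -78.1]
[-0.05, -0.01, 1.95] rz 0.02
```

Call:
step_arm:
  motion:
    - [[-0.05,0,0.4,0,0,0,0.4],[0,0,0.5,0,0,0,0.4],[0,0,0.5,0,0,0,0.4],[0,0,0.35,0,0,0,0.4],[0,0,0.2,0,0,0,0.4],[0,0,0,0,0,0,0.4],[0,0,0,0,0,0,0.4],[0,0,0,0,0,0,1]]
  newtons: 30

```text
time: 12.8
tool_pos: [0.3964, -0.3018, 0.0034]
orientation: [[-0.001, 1.0, 0.001], [1.0, 0.001, -0.001], [-0.001, 0.001, -1.0]]
contact_force: [-0.3, 0.0, 0.0]
opening: 0.0402
grip_force: 0.0
```

Call:
step_arm:
  motion:
    - [[0,0,0,0,0,0,1],[0,0,0,0,0,0,1],[0,0,0,0,0,0,1],[0,0,0,0,0,0,1],[0,0,0,0,0,0,1],[0,0,0,0,0,0,1],[0,0,0,0,0,0,1],[0,0,0,0,0,0,1]]

```text
time: 13.47
tool_pos: [0.3963, -0.3019, 0.0034]
orientation: [[-0.001, 1.0, 0.001], [1.0, 0.001, -0.001], [-0.001, 0.001, -1.0]]
contact_force: [-0.2, 0.6, 13.2]
opening: 0.0301
grip_force: 28.7
```

Call:
step_arm:
  motion:
    - [[0,0,-0.4,0,0,0,1],[0,0,-0.8,0,0,0,1],[0,0,-0.9,0,0,0,1],[0,0,-0.9,0,0,0,1],[0,0,-0.9,0,0,0,1],[0,0,-0.8,0,0,0,1],[0.4,0,-0.5,0,0,0,1],[0.8,0.06,-0.2,0,0,0,1]]

```text
time: 14.13
tool_pos: [0.398, -0.2559, 0.2215]
orientation: [[0.003, 1.0, 0.004], [1.0, -0.003, -0.004], [-0.004, 0.004, -1.0]]
contact_force: [1.2, -0.3, -2.5]
opening: 0.0297
grip_force: 30.8
```

Call:
step_arm:
  motion:
    - [[0.9,0.07,0,0,0,0,1],[0.9,0.07,0,0,0,0,1],[0.9,0.07,0,0,0,0,1],[0.9,0.07,0,0,0,0,1],[0.9,0.07,0,0,0,0,1],[0.9,0.07,0,0,0,0,1],[0.9,0.07,0,0,0,0,1],[0.9,0.1,0,0,0,0,1]]

```text
time: 14.8
tool_pos: [0.421, 0.0363, 0.2188]
orientation: [[-0.001, 1.0, 0.001], [1.0, 0.001, 0.0], [0.0, 0.001, -1.0]]
contact_force: [0.8, -0.8, -2.1]
opening: 0.0296
grip_force: 30.8
```

```bash
python3 plan.py .5196 .260 .205 -1 8|head -4
```

```text
t 14.8 p [0.421  0.0363 0.2188] yaw 0.0 tilt [ 0.001  0.    -1.   ] da -1.0 d [12.3 28.  -1.7]
[0.7, 0.31, 0.04] rz 0.02
[0.7, 0.31, 0.04] rz 0.02
[0.7, 0.31, 0.04] rz 0.02
```

Call:
step_arm:
  motion:
    - [[0.8,0.35,0.05,0,0,0,1],[0.85,0.4,0.05,0,0,0,1],[0.85,0.4,0.05,0,0,0,1],[0.85,0.4,0.05,0,0,0,1],[0.85,0.4,0.05,0,0,0,1],[0.7,0.3,0.05,0,0,0.15,1],[0.5,0.2,0,0,0,0,1],[0.2,0.03,0,0,0,0,1]]

```text
time: 15.47
tool_pos: [0.5211, 0.2616, 0.2061]
orientation: [[0.012, 1.0, 0.0], [1.0, -0.012, 0.001], [0.001, 0.0, -1.0]]
contact_force: [-0.2, -0.1, -3.7]
opening: 0.0295
grip_force: 30.8
```

Call:
step_arm:
  motion:
    - [[0,0,0.3,0,0,0,1],[0,0,0.6,0,0,0,1],[0,0,0.7,0,0,0,1],[0,0,0.6,0,0,0,1],[0,0,0.4,0,0,0,1],[0,0,0.2,0,0,0,1],[0,0,0,0,0,0,1],[0,0,0,0,0,0,1]]

```text
time: 16.13
tool_pos: [0.5212, 0.2583, 0.095]
orientation: [[0.015, 1.0, 0.001], [1.0, -0.015, 0.0], [0.0, 0.001, -1.0]]
contact_force: [-0.1, -0.3, -1.1]
opening: 0.0298
grip_force: 30.8
```

```bash
python3 plan.py .5196 .260 .061 -1 1
python3 - <<'E'
from h import *
s=r.get_state(); p=np.array(s['tool_pos'])
im=vision.capture("scene")[:,:,::-1]; cv2.imwrite("pics/scene7.png",im)
print(proj("scene",p+[0,0,.021]))
for l in models.regions_of("scene","weight_200")[:5]:
    v,u=np.nonzero(l['mask']); print(np.round(l['box']),round(l['conf'],2),u.mean().round(1),v.mean().round(1))
E
```

```text
t 16.13 p [0.5212 0.2583 0.095 ] yaw -0.9 tilt [ 0.001  0.    -1.   ] da -0.1 d [ -1.6   1.7 -34. ]
[0.04, -0.04, 0.85] rz 0.02
[234.07529887 155.97876571]
[275. 273. 284. 295.] 0.69 277.4 286.3
[238. 171. 244. 180.] 0.61 240.2 173.9
```

Call:
step_arm:
  motion:
    - [[0.04,-0.04,0.25,0,0,0,1],[0,0,0.3,0,0,0,1],[0,0,0.2,0,0,0,1],[0,0,0.05,0,0,0,1],[0,0,0.05,0,0,0,1],[0,0,0.04,0,0,0,1],[0,0,0,0,0,0,1],[0,0,0,0,0,0,1]]

```text
time: 16.9
tool_pos: [0.5191, 0.2599, 0.0594]
orientation: [[0.015, 1.0, -0.0], [1.0, -0.015, 0.0], [0.0, -0.0, -1.0]]
contact_force: [-7.3, -2.3, 17.0]
opening: 0.0295
grip_force: 32.7
```

Call:
step_arm:
  motion:
    - [[0,0,-0.02,0,0,0,1],[0,0,0,0,0,0,0.4],[0,0,0,0,0,0,0.3],[0,0,0,0,0,0,0.3],[0,0,0,0,0,0,0.3],[0,0,0,0,0,0,0.3],[0,0,-0.3,0,0,0,0.3],[0,0,-0.6,0,0,0,0.3]]

```text
time: 17.57
tool_pos: [0.5184, 0.2595, 0.0944]
orientation: [[0.015, 1.0, -0.003], [1.0, -0.015, -0.002], [-0.002, -0.003, -1.0]]
contact_force: [-0.2, 0.2, -0.1]
opening: 0.0595
grip_force: 0.0
```

Call:
step_arm:
  motion:
    - [[0,0,-0.8,0,0,0,0.3],[0,0,-0.9,0,0,0,0.3],[0,0,-0.9,0,0,0,0.3],[-0.4,0,-0.5,0,0,0,0.3],[-0.8,-0.4,0,0,0,0,0.3],[-0.9,-0.4,0,0,0,0,0.3],[-0.8,-0.4,0,0,0,0,0.3],[-0.8,-0.4,0,0,0,0,0.3]]

```text
time: 18.23
tool_pos: [0.4521, 0.1116, 0.2203]
orientation: [[0.015, 1.0, 0.001], [1.0, -0.015, 0.0], [0.0, 0.001, -1.0]]
contact_force: [0.9, -0.4, -0.1]
opening: 0.06
grip_force: 0.0
```

```bash
python3 - <<'E'
from h import *
for c in("top","scene"):
  im=vision.capture(c)[:,:,::-1]; cv2.imwrite(f"pics/{c}8.png",im)
  for l in models.regions_of(c,"weight_200"):
    v,u=np.nonzero(l['mask']); print(c,np.round(l['box']),round(l['conf'],2),u.mean().round(1),v.mean().round(1))
  for p in((.5205,.312,.085),(.5196,.26,.078),(.5188,.2121,.073)): print(proj(c,p).round(1))
hsv=cv2.cvtColor(cv2.imread("pics/top0.png"),cv2.COLOR_BGR2HSV)
m=cv2.inRange(hsv,(5,150,200),(28,255,255)); k=np.zeros_like(m); k[210:230,318:342]=m[210:230,318:342]
cn=max(cv2.findContours(k,0,2)[0],key=cv2.contourArea); print("sty top",cv2.minAreaRect(cn))
E
python3 plan.py .430 -.129 .2 57 12
```

```text
top [169. 179. 189. 196.] 0.71 178.0 187.0
top [188. 183. 202. 194.] 0.53 194.6 188.3
top [315. 212. 340. 240.] 0.4 324.6 224.2
[176.3 186.3]
[194.4 187.5]
[210.9 188.5]
scene [273. 274. 282. 296.] 0.79 276.9 285.9
scene [220. 148. 232. 171.] 0.66 226.3 157.6
scene [238. 169. 244. 178.] 0.64 240.2 174.1
scene [226. 159. 237. 177.] 0.49 233.1 166.6
[227.4 158.8]
[234.  167.1]
[240.4 174.8]
sty top ((329.9000244140625, 219.2000274658203), (3.5777084827423096, 3.130495071411133), 26.56505012512207)
t 18.43 p [0.4533 0.1127 0.2203] yaw -0.9 tilt [ 0.001  0.001 -1.   ] da 57.9 d [ -1.9 -20.1  -1.7]
[-0.5, -0.04, 0.04] rz -0.8
[-0.5, -0.08, 0.04] rz -0.8
[-0.49, -0.12, 0.04] rz -0.8
[-0.48, -0.17, 0.04] rz -0.8
[-0.46, -0.2, 0.04] rz -0.8
[-0.44, -0.24, 0.04] rz -0.8
[-0.42, -0.28, 0.04] rz -0.8
[-0.4, -0.31, 0.04] rz -0.8
[-0.37, -0.35, 0.04] rz -0.8
[-0.34, -0.38, 0.04] rz -0.8
[-0.31, -0.4, 0.04] rz -0.8
[-0.27, -0.43, 0.04] rz -0.8
```

Call:
step_arm:
  motion:
    - [[-0.5,-0.04,0,0,0,-0.8,0.4],[-0.5,-0.08,0,0,0,-0.8,0.4],[-0.49,-0.12,0,0,0,-0.8,0.4],[-0.48,-0.17,0,0,0,-0.8,0.4],[-0.46,-0.2,0,0,0,-0.8,0.4],[-0.44,-0.24,0,0,0,-0.8,0.4],[-0.42,-0.28,0,0,0,-0.8,0.4],[-0.4,-0.31,0,0,0,-0.8,0.4]]

```text
time: 19.1
tool_pos: [0.4386, -0.0479, 0.2196]
orientation: [[-0.614, 0.79, 0.0], [0.79, 0.614, -0.0], [-0.0, 0.0, -1.0]]
contact_force: [-0.1, 0.7, 0.2]
opening: 0.0514
grip_force: 0.0
```

Call:
step_arm:
  motion:
    - [[-0.37,-0.35,0,0,0,-0.8,0.4],[-0.34,-0.38,0,0,0,-0.8,0.4],[-0.31,-0.4,0,0,0,-0.8,0.4],[-0.27,-0.43,0,0,0,-0.8,0.4],[0,0,0,0,0,0,0.4],[0,0,0,0,0,0,0.4],[0,0,0,0,0,0,0.4],[0,0,0,0,0,0,0.4]]

```text
time: 19.77
tool_pos: [0.4305, -0.1275, 0.2194]
orientation: [[-0.837, 0.548, 0.0], [0.548, 0.837, 0.0], [-0.0, 0.0, -1.0]]
contact_force: [1.0, 0.1, 0.3]
opening: 0.0512
grip_force: 0.0
```

```bash
python3 plan.py .430 -.129 .14 57 4
python3 - <<'E'
from h import *
im=vision.capture("scene")[:,:,::-1]; cv2.imwrite("pics/scene9.png",im)
hsv=cv2.cvtColor(im,cv2.COLOR_BGR2HSV); m=cv2.inRange(hsv,(5,150,120),(25,255,255)); k=np.zeros_like(m); k[205:252,255:280]=m[205:252,255:280]
v,u=np.nonzero(k); print(u.mean(),v.mean(),v.min(),v.max())
for z in(.13,.0925,.055): print(proj("scene",(.43,-.129,z)),proj("scene",(.43,-.132,z)))
E
```

```text
t 19.77 p [ 0.4305 -0.1275  0.2194] yaw 56.8 tilt [ 0.  0. -1.] da 0.2 d [ -0.1  -0.4 -19.9]
[-0.0, -0.01, 0.5] rz -0.01
[-0.0, -0.01, 0.5] rz -0.01
[-0.0, -0.01, 0.5] rz -0.01
[-0.0, -0.01, 0.5] rz -0.01
265.77777777777777 231.34074074074073 218 246
[266.06239185 219.66394571] [266.65729383 220.26766607]
[266.42408501 233.11077348] [267.01052078 233.7325524 ]
[266.7747799  246.14871416] [267.35298537 246.787181  ]
```

Call:
step_arm:
  motion:
    - [[0,0,0.4,0,0,0,0.4],[0,0,0.7,0,0,0,0.4],[0,0,0.8,0,0,0,0.4],[0,0,0.8,0,0,0,0.4],[0,0,0.6,0,0,0,0.4],[0,0,0.3,0,0,0,0.4],[0,0,0.1,0,0,0,0.4],[0,0,0,0,0,0,0.4]]

```text
time: 20.48
tool_pos: [0.43, -0.128, 0.0708]
orientation: [[-0.837, 0.548, -0.001], [0.548, 0.837, 0.0], [0.001, -0.001, -1.0]]
contact_force: [0.0, 0.9, 1.1]
opening: 0.051
grip_force: 0.0
```

Call:
step_arm:
  motion:
    - [[0,0,0,0,0,0,1],[0,0,0,0,0,0,1],[0,0,0,0,0,0,1],[0,0,0,0,0,0,1],[0,0,0,0,0,0,1],[0,0,0,0,0,0,1],[0,0,0,0,0,0,1],[0,0,0,0,0,0,1]]
  newtons: 50

```text
time: 21.15
tool_pos: [0.4305, -0.1287, 0.0721]
orientation: [[-0.836, 0.548, 0.001], [0.548, 0.836, -0.0], [-0.001, 0.0, -1.0]]
contact_force: [-0.1, 0.6, 9.6]
opening: 0.0132
grip_force: 49.3
```

Call:
step_arm:
  motion:
    - [[0,0,-0.3,0,0,0,1],[0,0,-0.6,0,0,0,1],[0,0,-0.7,0,0,0,1],[0,0,-0.7,0,0,0,1],[0,0,-0.4,0,0,0,1],[0,0,-0.2,0,0,0,1],[0.2,0.35,0,0,0,0,1],[0.38,0.7,0,0,0,0,1]]

```text
time: 21.82
tool_pos: [0.4335, -0.0829, 0.1875]
orientation: [[-0.834, 0.553, 0.001], [0.552, 0.834, -0.001], [-0.002, -0.001, -1.0]]
contact_force: [1.6, 0.5, 0.0]
opening: 0.0135
grip_force: 48.8
```

Call:
step_arm:
  motion:
    - [[0.38,0.7,0,0,0,0,1],[0.38,0.7,0,0,0,0,1],[0.2,0.7,0,0,0,0,1],[0,0.8,0,0,0,0,1],[0,0.8,0,0,0,0,1],[0,0.7,0,0,0,0,1],[0,0.5,0,0,0,0,1],[0,0.3,0,0,0,0,1]]

```text
time: 22.48
tool_pos: [0.5162, 0.1166, 0.1867]
orientation: [[-0.837, 0.547, -0.0], [0.547, 0.837, 0.0], [0.0, 0.0, -1.0]]
contact_force: [0.1, 0.0, 0.7]
opening: 0.0133
grip_force: 48.8
```

Call:
step_arm:
  motion:
    - [[0,0,0,0,0,0,1],[0,0,0,0,0,0,1],[0,0,0,0,0,0,1],[0,0,0,0,0,0,1],[0,0,0,0,0,0,1],[0,0,0,0,0,0,1],[0,0,0,0,0,0,1],[0,0,0,0,0,0,1]]

```text
time: 23.15
tool_pos: [0.5156, 0.114, 0.1873]
orientation: [[-0.836, 0.548, -0.0], [0.548, 0.836, -0.0], [0.0, -0.0, -1.0]]
contact_force: [0.4, 0.2, 0.1]
opening: 0.0134
grip_force: 48.8
```

```bash
python3 plan.py .533 .134 .15 57 4
```

```text
t 23.15 p [0.5156 0.114  0.1873] yaw 56.7 tilt [-0. -0. -1.] da 0.3 d [ 4.4  5.  -9.3]
[-0.02, 0.16, 0.23] rz -0.01
[-0.02, 0.16, 0.23] rz -0.01
[-0.02, 0.16, 0.23] rz -0.01
[-0.02, 0.16, 0.23] rz -0.01
```

Call:
step_arm:
  motion:
    - [[-0.03,0.3,0.2,0,0,0,1],[-0.03,0.34,0.4,0,0,0,1],[0,0,0.5,0,0,0,1],[0,0,0.3,0,0,0,1],[0,0,0.2,0,0,0,1],[0,0,0,0,0,0,1],[0,0,0,0,0,0,1],[0,0,0,0,0,0,1]]

```text
time: 23.82
tool_pos: [0.532, 0.1344, 0.124]
orientation: [[-0.836, 0.548, 0.001], [0.548, 0.836, 0.0], [-0.001, 0.001, -1.0]]
contact_force: [0.9, 0.0, -0.1]
opening: 0.0133
grip_force: 48.8
```

```bash
python3 plan.py .533 .134 .122 57 1
python3 - <<'E'
from h import *
p=np.array(r.get_state()['tool_pos']); tip=p-[0,0,.0621]
im=vision.capture("scene")[:,:,::-1]; cv2.imwrite("pics/scene10.png",im)
a=im[150:210,225:295]; a=cv2.resize(a,(700,600),interpolation=cv2.INTER_CUBIC)
im0=cv2.imread("pics/scene0.png")
print("tip",proj("scene",tip),"hole",proj("scene",(.533,.134,.05)),proj("top",tip),proj("top",(.533,.134,.05)))
# hole centroid in the scene image before: dark spot on the blue panel
g=im0[183:200,246:268].astype(int).sum(2); print(g[2:15,3:20])
cv2.imwrite("pics/m10.png",a)
im=vision.capture("top")[:,:,::-1]; cv2.imwrite("pics/top10.png",im)
E
```

```text
t 23.82 p [0.532  0.1344 0.124 ] yaw 56.7 tilt [ 0.001  0.    -1.   ] da 0.3 d [ 1.  -0.4 -2. ]
[-0.03, 0.0, 0.05] rz -0.04
tip [256.01641187 187.81132345] hole [256.50901806 191.37793401] [237.58762894 185.35196646] [237.93833798 185.77055609]
[[756 755 754 750 747 742 733 716 670 597 532 479 422 374 343 325 321]
 [747 743 733 715 669 601 540 488 429 381 350 335 327 326 325 321 325]
 [678 574 545 496 430 386 353 334 329 331 331 332 334 330 329 328 327]
 [435 366 357 342 332 329 330 330 333 330 329 335 336 333 327 322 323]
 [332 332 332 334 334 333 324 322 321 330 329 331 331 328 324 326 324]
 [331 331 334 333 322 237 202 205 204 250 312 329 326 329 327 329 325]
 [329 330 334 333 285 193 172 212 192 184 286 323 327 327 327 324 320]
 [334 336 336 335 323 286 252 257 247 292 323 329 329 330 329 326 324]
 [336 336 337 337 336 331 325 325 325 334 336 335 337 338 336 334 329]
 [337 335 337 334 334 335 339 336 336 337 336 332 332 303 264 251 206]
 [338 337 337 336 333 334 334 334 336 332 277 251 205 170 164 173 193]
 [338 337 336 337 335 332 278 252 206 187 168 173 178 283 314 221 188]
 [333 338 279 257 233 197 160 170 229 297 314 222 186 221 232 197 185]]
```

View pics/m10.png

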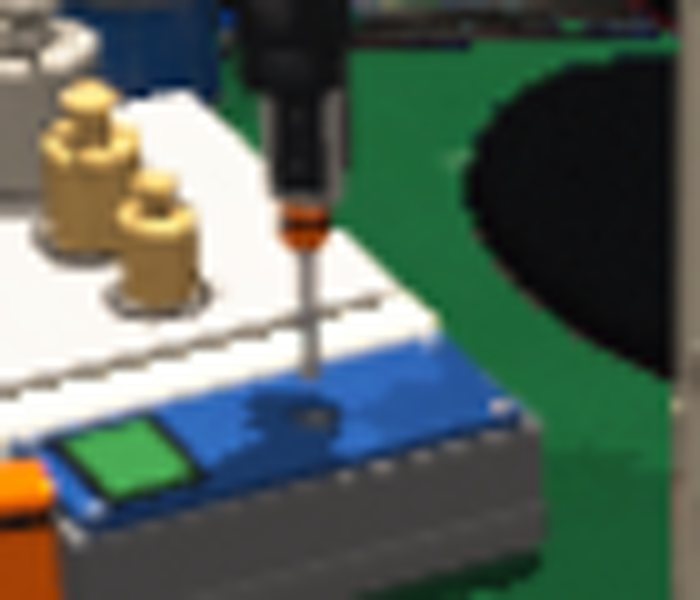

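Call:
step_arm:
  motion:
    - [[0,0.01,0.1,0,0,0,1],[0,0,0.15,0,0,0,1],[0,0,0.15,0,0,0,1],[0,0,0.15,0,0,0,1],[0,0,0.1,0,0,0,1],[0,0,0,0,0,0,1],[0,0,0,0,0,0,1],[0,0,0,0,0,0,1]]

```text
time: 24.58
tool_pos: [0.5319, 0.1347, 0.0974]
orientation: [[-0.836, 0.548, 0.0], [0.548, 0.836, -0.0], [-0.0, 0.0, -1.0]]
contact_force: [0.0, 0.5, -0.5]
opening: 0.0129
grip_force: 48.8
```

Call:
step_arm:
  motion:
    - [[0,0,0.05,0,0,0,1],[0,0,0.05,0,0,0,1],[0,0,0.05,0,0,0,1],[0,0,0.05,0,0,0,1],[0,0,0.04,0,0,0,1],[0,0,0.03,0,0,0,1],[0,0,0,0,0,0,1],[0,0,0,0,0,0,1]]

```text
time: 25.25
tool_pos: [0.532, 0.1347, 0.0866]
orientation: [[-0.836, 0.548, 0.0], [0.548, 0.836, -0.0], [-0.0, 0.0, -1.0]]
contact_force: [0.4, -0.0, 4.8]
opening: 0.0136
grip_force: 49.3
```

Call:
step_arm:
  motion:
    - [[0,0,0.02,0,0,0,1],[0,0,0.01,0,0,0,1],[0,0,0,0,0,0,1],[0,0,0,0,0,0,1],[0,0,0,0,0,0,1],[0,0,0,0,0,0,1],[0,0,0,0,0,0,1],[0,0,0,0,0,0,1]]

```text
time: 25.92
tool_pos: [0.5321, 0.1347, 0.0858]
orientation: [[-0.836, 0.548, 0.001], [0.548, 0.836, 0.0], [-0.001, 0.0, -1.0]]
contact_force: [-1.9, -0.1, 13.4]
opening: 0.0133
grip_force: 50.9
```

Call:
step_arm:
  motion:
    - [[0,0,0,0,0,0,1],[0,0,0,0,0,0,1],[0,0,0,0,0,0,1],[0,0,0,0,0,0,1],[0,0,0,0,0,0,1],[0,0,0,0,0,0,1],[0,0,0,0,0,0,1],[0,0,0,0,0,0,1]]

```text
time: 26.58
tool_pos: [0.5321, 0.1346, 0.0858]
orientation: [[-0.836, 0.548, 0.001], [0.548, 0.836, 0.0], [-0.001, 0.0, -1.0]]
contact_force: [-0.6, -0.6, 13.2]
opening: 0.0133
grip_force: 50.9
```

Run:
```python
from h import *
s=r.get_state(); print(s['contact_force'],s['tool_pos'],s['grip_force'])
print(order.close_job())
```

```text
[-0.59317204 -0.61151446 13.1970945 ] [0.53208295 0.13464904 0.08579744] 50.891398787498474
the job is handed in; nothing more can be done
None
```

The job is handed in at about 26.6 s: both weights stand on their circles, and the gripped stylus holds the button on its hard stop with about 13 N; no verdict was returned.

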